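# Set up the spindle shaper: raise it, stack cutter, collars and lock ring, dial the height

## Robot

A 6-joint arm with a two-finger parallel gripper is mounted at the origin on the work surface. World frame = base frame: x ahead of the robot, y to its left, z up, the work surface at z = 0. Lengths are in m, angles in rad, forces in N, time in s.
With the tool pointing down it reaches from about 0.325 to 0.9 m from the base axis. Payload 6.1 kg.
Tool frame: the origin (TCP) lies midway between the tips of the shut fingers; the grasp point (between the pads) lies 19 mm behind it; z points along the fingers, y is the line along which they close (so a half turn about z gives the same grasp; the last joint's range is limited). The gripper opens to 85 mm and grips with 20 to 120 N. Pads are 22 mm wide; open, the fingers measure 114 mm over their backs; the gripper's body (76 mm by 85 mm) begins 54 mm behind the grasp point. The pads swing forward as they close: fully open they stand 13 mm farther back than shut.
Start: joints at [-1.465, 0.22, 1.526, -0, 1.395, -0.126], TCP at [0.144, -0.608, 0.231] pointing down, gripper open.
Joint ranges: [-2.98, 2.98], [-0.91, 2.08], [0.09, 2.57], [-1.24, 4.39], [0.2, 2.65], [-2.68, 2.68]. Speed limits (rad/s): [2.57, 2.57, 3.01, 3.14, 3.14, 3.14].

## Interface

Orientations are given as [roll, pitch, yaw] about the fixed x, y, z axes, in that order (R = Rz(yaw) Ry(pitch) Rx(roll)).
In Python, from plant import movep, move_l, set_joints, gripper_to, hold, inverse_kinematics, observe, get_image, get_calibration, Unreachable, job_done gives the robot as it stands. Calls block until the motion is done:
- movep(position, orientation): joint-space move of the TCP to a pose.
- move_l(position, feed=0.15, rotation=None, max_force=None): straight line of the TCP; rotation=None keeps the orientation; feed is the mean speed in m/s. With max_force (N) it stops when the force on the tool has changed by that much, and returns True; else False.
- set_joints(angles): joint-space move.
- gripper_to(opening, f_grip=None): finger opening in m; f_grip is the grip in N (None keeps the last); returns when the fingers have stopped.
- hold(seconds).
- inverse_kinematics(position, orientation): joint angles nearest the present ones, or None.
- observe(): the state.
- get_image(name): name is "scene" or "top" or "wrist"; returns (picture, depth): 420x560x3 uint8, red, green, blue; 420x560 float32, m along the optical axis (not along the pixel's ray), 0 where there is no reading.
- get_calibration(name): a dict with "intrinsics" (3x3 intrinsics, pixels), "world_from_camera" (4x4, takes a point from camera to world coordinates). Camera axes: x right, y down, z forward; pixel columns grow to the right and rows downward; lengths in m; the calibration is good to about 2 mm. A picture is of the moment at which its call begins: read the wrist's pose just before it. get_calibration takes no time and is no camera call; for the wrist camera it gives the pose at the moment of the call.
A pose or a line that the arm cannot do raises Unreachable and nothing moves.
- job_done(): hands the job in; it is judged then, once.
The state is a dict: "time_s": time; "q": joint angles; "joint_velocities": joint speeds; "joint_torque": joint torques, N m; "eef_pos": TCP position; "tcp_rot": TCP orientation; "ft_force": force on the tool from outside, world axes, zero at the start; "torque": the same for the moment, N m; "opening": finger opening in m; "grasp_force": force on a finger pad.
Only numpy, scipy, OpenCV 4.12 (cv2) and the standard library are available. Lean on these libraries where they do the work, as an engineer would, in place of code of your own. Each camera call takes 0.05 s, during which the arm holds its last target. There are 200 camera calls.

## Task

Set up the spindle shaper on the carving bench. First turn its height knob so that the yellow pointer stands at the white line, which raises the spindle; then slide the red cutter onto the spindle, after it every plain steel spacer collar that lies on the bench, and last the brass lock ring, each lying flat on the one below. When all are on, turn the knob so that the pointer stands at the red mark of the bezel, let go, and leave the carving tools, bottles and offcut where they are.

Things in the scene. Friction and masses are not known exactly. Their poses are not given: they have to be found in the camera images.
- machine: aluminium top plate of the shaper, 220 (x) x 360 (y) x 25 mm high, fixed to the bench; origin at the centre of its underside. In its frame the spindle stands at (0, -85 mm) and the knob's axis at (0, +100 mm), on a green pedestal 120 x 120 mm whose top is 70 mm above the bench. Its place and yaw vary (up to 0.2 rad)
- seat (a point): centre of the flat top of the spindle's flange (46 mm across), on which the cutter rests. It moves straight up and down with the spindle as the knob turns: 51 mm above the bench with the knob at 0, and 6 mm lower per radian
- spindle_tip (a point): top of the upright steel spindle, 62 mm above seat. The shaft is 18 mm across, its last 8 mm tapering to 8 mm
- height_knob (a joint): height knob angle in rad, 0 to 3.0, growing as the knob turns clockwise seen from above; it stays where it is left (turning takes about 0.2 N m) and it sinks the spindle 6 mm per rad. At 0 the pointer points along the machine's +x. The white line stands at 0.35; the red mark is somewhere between 1.3 and 2.5
- knob_grip (a point): on the knob's axis, vertical, 102 mm above the bench, 8 mm below the top of the grip bar. The black bar to pinch is 50 mm long, 14 mm wide and 26 mm high (84 to 110 mm above the bench), its length along the direction of the pointer; below it is a disc 56 mm across
- pointer (a point): point 36 mm from the knob's axis in the direction of the yellow pointer, which is at one end of the bar only; turns with the knob
- white_mark (a point): point 36 mm from the knob's axis in the direction of the white line painted on the green pedestal: the pointer is set when pointer is over it
- red_mark (a point): point 36 mm from the knob's axis at the red mark on the dark steel bezel ring (100 mm across) around the knob; the bezel does not move in a run but is set differently in each
- cutter: cutter: red ring with three small steel knives about flush with its outside, 56 mm across, bore 23 mm, 22 mm high, 0.22 kg; origin at the centre of its underside, z along its axis
- collar1: plain steel spacer collar, 46 mm across, bore 23 mm, 10 mm high, 0.08 kg; origin at the centre of its underside, z along its axis. Two or three collars are present; all are alike
- collar2: another collar like collar1
- collar3: another collar like collar1
- lock_ring: brass lock ring, 40 mm across, bore 23 mm, 24 mm high, 0.12 kg, open at both ends; origin at the centre of its underside, z along its axis
- gouge1: carving gouge lying down, wooden handle 120 x 26 mm and steel blade 100 mm, bystander
- gouge2: carving gouge lying down, handle 120 x 26 mm, blade 90 mm, bystander
- gouge3: carving gouge lying down, dark handle 120 x 26 mm, blade 100 mm, bystander
- mallet: wooden mallet lying down, head 70 x 110 x 60 mm, handle 180 mm, bystander
- oil_bottle: black oil bottle, 52 mm across, 150 mm high, bystander
- glue_bottle: white glue bottle, 64 mm across, 170 mm high, bystander
- offcut: wooden offcut 60 x 45 x 30 mm, bystander
Things that resemble listed ones, but are neither listed nor needed, are in the scene too. Leave any brown or pink look-alike of the collar1 alone.

How it is judged:
By the outcome, as a careful person would: the job done as asked, in the order asked, and still so for the second after the job is handed in, with the robot touching nothing.
Of collar1, collar2, collar3 only 2 to 3 are there at a start; the rules pass over those that are not, and their reading is None.
At some moment in a run one of cutter, collar1, collar2, collar3, lock_ring may be knocked a few centimetres aside while the robot is not near it.
Once in a run the grip may slacken for a moment while it holds something.
It also fails if it takes over 210 s, if anything falls off the work surface, if the arm or the gripper's body presses on something with over 40 N, if the wrist force passes 120 N, or if a joint passes its speed limit or range.

## Working session

There is one attempt and no reset: what is moved stays moved. The work goes in short steps, each a Python script; the robot and the scene stay as the last script left them, time stands still between calls to the robot, and variables do not carry over. Pictures are saved under pics/ and viewed, at most 14 in all, crops included, and the job is handed in when it is done.

```bash
ls; mkdir -p pics; python3 - <<'E'
from plant import *
import cv2, numpy as np
for n in ["top","scene"]:
    p,d=get_image(n); c=get_calibration(n)
    cv2.imwrite(f"pics/{n}0.png",cv2.resize(p[:,:,::-1],(800,600),interpolation=cv2.INTER_CUBIC)); np.savez(f"pics/{n}0.npz",p=p,d=d,K=c["intrinsics"],T=c["world_from_camera"])
    print(n,c["intrinsics"].round(1).tolist(),c["world_from_camera"].round(3).tolist(),(d>0).mean())
print(observe())
E
```

```text
pics
top [[406.3, 0.0, 276.6], [0.0, 406.3, 208.6], [0.0, 0.0, 1.0]] [[0.015, -0.994, 0.107, 0.426], [-1.0, -0.013, 0.014, -0.101], [-0.012, -0.107, -0.994, 1.089], [0.0, 0.0, 0.0, 1.0]] 0.9958375850340137
scene [[494.6, 0.0, 275.2], [0.0, 494.6, 217.5], [0.0, 0.0, 1.0]] [[0.714, 0.568, -0.41, 1.029], [0.7, -0.578, 0.419, -0.587], [0.001, -0.586, -0.81, 1.014], [0.0, 0.0, 0.0, 1.0]] 0.9961309523809524
{'time_s': 0.1, 'q': array([-1.46512099e+00,  2.21182313e-01,  1.52750087e+00, -5.65856922e-07,
        1.39466984e+00, -1.26118659e-01]), 'joint_velocities': array([ 0.00068721, -0.00209356,  0.00016035, -0.00011041, -0.00099266,
       -0.00028512]), 'joint_torque': array([ 9.81586782e-04, -4.98240316e+01, -3.90548694e+01, -2.67889554e-04,
        5.71061857e-03, -7.53321331e-06]), 'eef_pos': array([ 0.14350496, -0.60774894,  0.2302847 ]), 'tcp_rot': array([-3.13984620e+00, -2.20874510e-04,  2.31793903e-01]), 'ft_force': array([0.57413652, 0.88541111, 0.64892705]), 'torque': array([-0.01865331,  0.01548153, -0.04431608]), 'grasp_force': 0.0, 'opening': 0.08526098241639767}
```

View pics/top0.png

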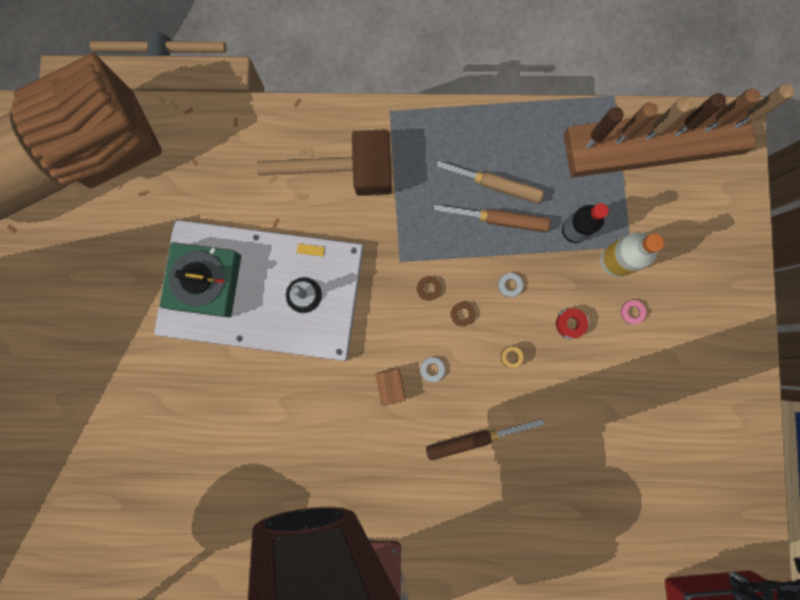

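View pics/scene0.png

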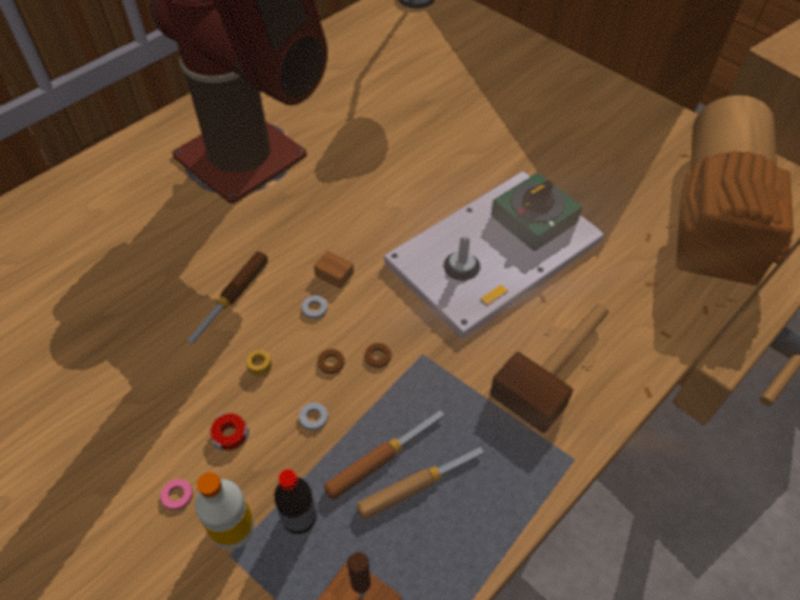

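Top view: the plate is at left (knob ~(200,278), spindle ~(303,292)). Two steel collars at (511,284) and (432,369), cutter (572,323), brass ring (512,356). The brown and pink rings are decoys. Next I measure with masks and crop the knob.

```bash
cat > h.py <<'E'
import numpy as np, cv2
from plant import *
def world(d,K,T):
    v,u=np.mgrid[:d.shape[0],:d.shape[1]]
    P=np.stack([(u-K[0,2])/K[0,0]*d,(v-K[1,2])/K[1,1]*d,d],-1)
    return P@T[:3,:3].T+T[:3,3]
def ray(uv,K,T,z):
    uv=np.atleast_2d(uv); r=np.c_[(uv[:,0]-K[0,2])/K[0,0],(uv[:,1]-K[1,2])/K[1,1],np.ones(len(uv))]@T[:3,:3].T
    return (T[:3,3]+r*((z-T[2,3])/r[:,2])[:,None])[:,:2]
def snap(n):
    c=get_calibration(n); p,d=get_image(n); return p,d,c["intrinsics"],c["world_from_camera"]
def comps(mask,lo=15):
    n,l,s,c=cv2.connectedComponentsWithStats(mask.astype(np.uint8)); return [(l==i) for i in range(1,n) if s[i,4]>=lo]
E
python3 - <<'E'
from h import *
for n in ["top","scene"]:
    f=np.load(f"pics/{n}0.npz"); p,d,K,T=[f[k] for k in "pdKT"]; W=world(d,K,T)
    hsv=cv2.cvtColor(p,cv2.COLOR_RGB2HSV)
    z=W[...,2]; x=W[...,0]; y=W[...,1]
    print(n,"table z",np.median(z[(x>.4)&(x<.5)&(abs(y)<.3)]))
    m=(z>.005)&(z<.035)&(x>.25)&(x<.75)&(y>-.55)&(y<.12)
    for c in comps(m,12):
        zt=np.percentile(z[c],95); u=np.argwhere(c)[:,::-1]
        top=c&(z>zt-.004)
        cen,r=cv2.minEnclosingCircle(W[top][:,:2].astype(np.float32))
        print(c.sum(),"mean",W[c].mean(0).round(3),"zt",round(float(zt),3),"circ",np.round(cen,4),round(r,4),"rgb",p[c].mean(0).astype(int))
    m=(z>.017)&(z<.033)&(y>.05)&(y<.5)&(x>.25)&(x<.7)&(hsv[...,1]<60)
    c=max(comps(m),key=lambda a:a.sum()); print("plate",cv2.minAreaRect(W[c][:,:2].astype(np.float32)))
    m=(hsv[...,0]>55)&(hsv[...,0]<95)&(hsv[...,1]>80)&(z>.06)&(z<.08)
    c=max(comps(m),key=lambda a:a.sum()); print("ped",cv2.minAreaRect(W[c][:,:2].astype(np.float32)),np.median(z[c]))
    m=(z>.085)&(z<.13)&(x>.3)&(x<.6)&(y>.05)&(y<.5)
    for c in comps(m,4): print("tall",c.sum(),W[c].mean(0).round(4),z[c].max())
    u,v=[(140,195),(375,145)][n=="scene"]
    cr=p[v-30:v+30,u-40:u+40]; cv2.imwrite(f"pics/k_{n}.png",cv2.resize(cr[:,:,::-1],(480,360),interpolation=cv2.INTER_CUBIC))
a=[cv2.imread(f"pics/k_{n}.png")[:, :400] for n in ("top","scene")]; cv2.imwrite("pics/k.png",np.hstack(a))
print(get_calibration("wrist"))
E
```

```text
top table z 0.0011808193953378732
78 mean [ 0.742 -0.041  0.02 ] zt 0.032 circ [ 0.7429 -0.043 ] 0.031 rgb [58 43 32]
186 mean [ 0.741 -0.329  0.021] zt 0.028 circ [ 0.7478 -0.3217] 0.039 rgb [139 113  84]
639 mean [ 0.695 -0.285  0.021] zt 0.027 circ [ 0.6904 -0.3066] 0.0644 rgb [129 103  82]
69 mean [ 0.666 -0.407  0.02 ] zt 0.032 circ [ 0.6711 -0.4133] 0.0227 rgb [63 66 69]
3888 mean [0.544 0.052 0.024] zt 0.028 circ [0.543 0.061] 0.1277 rgb [168 164 165]
96 mean [ 0.61  -0.479  0.02 ] zt 0.034 circ [ 0.6143 -0.489 ] 0.0287 rgb [135 123  91]
168 mean [ 0.571 -0.301  0.009] zt 0.012 circ [ 0.5713 -0.2995] 0.0226 rgb [153 156 156]
168 mean [ 0.563 -0.148  0.009] zt 0.012 circ [ 0.5631 -0.1476] 0.0227 rgb [103  73  50]
170 mean [ 0.516 -0.211  0.009] zt 0.012 circ [ 0.5159 -0.2114] 0.0228 rgb [106  74  52]
176 mean [ 0.524 -0.528  0.009] zt 0.012 circ [ 0.5239 -0.5286] 0.0227 rgb [189 116 136]
350 mean [ 0.5   -0.411  0.02 ] zt 0.024 circ [ 0.4992 -0.4127] 0.0285 rgb [148  54  49]
150 mean [ 0.437 -0.3    0.021] zt 0.026 circ [ 0.4373 -0.3011] 0.0198 rgb [171 138  81]
167 mean [ 0.41
[... 1383 characters left out ...]
-0.3104] 0.0634 rgb [105  75  54]
509 mean [ 0.505 -0.414  0.02 ] zt 0.025 circ [ 0.5019 -0.4127] 0.029 rgb [128  29  18]
281 mean [ 0.526 -0.529  0.009] zt 0.013 circ [ 0.5257 -0.5293] 0.0223 rgb [175  89 113]
185 mean [ 0.743 -0.34   0.024] zt 0.028 circ [ 0.7437 -0.3327] 0.0271 rgb [130  96  63]
120 mean [ 0.699 -0.433  0.02 ] zt 0.033 circ [ 0.6928 -0.4316] 0.022 rgb [40 38 40]
163 mean [ 0.648 -0.508  0.02 ] zt 0.033 circ [ 0.6332 -0.5041] 0.0303 rgb [84 73 50]
plate ((0.5604539513587952, 0.19341343641281128), (0.31361132860183716, 0.2224746197462082), 82.97091674804688)Traceback (most recent call last):
  File "<stdin>", line 16, in <module>
ValueError: max() iterable argument is empty
```

```bash
python3 - <<'E'
from h import *
o=observe(); T=get_calibration("wrist")["world_from_camera"]
from scipy.spatial.transform import Rotation as R
Rt=R.from_euler("xyz",o["tcp_rot"]).as_matrix()
print("cam in tcp",(Rt.T@(T[:3,3]-o["eef_pos"])).round(4).tolist(),(Rt.T@T[:3,:3]).round(3).tolist())
movep([.566,.264,.26],[np.pi,0,-.118]); hold(.3)
for i,yaw in enumerate([-.118,-.118+np.pi/2]):
    pass
p,d,K,T=snap("wrist"); np.savez("pics/w1.npz",p=p,d=d,K=K,T=T); cv2.imwrite("pics/w1.png",p[:,:,::-1])
print(K.round(1).tolist(),T.round(3).tolist(),observe()["eef_pos"],observe()["time_s"],observe()["q"].round(2))
E
```

```text
cam in tcp [0.0797, 0.0004, -0.1437] [[-0.0, -0.949, -0.317], [1.0, 0.0, -0.001], [0.001, -0.317, 0.949]]
[[370.1, 0.0, 280.4], [0.0, 370.1, 209.0], [0.0, 0.0, 1.0]] [[-0.118, -0.942, -0.314, 0.645], [-0.993, 0.112, 0.038, 0.254], [-0.0, 0.317, -0.949, 0.404], [0.0, 0.0, 0.0, 1.0]] [0.56609015 0.26383539 0.2600111 ] 3.8333 [ 0.31  0.2   1.49 -0.    1.45  2.  ]
```

View pics/w1.png

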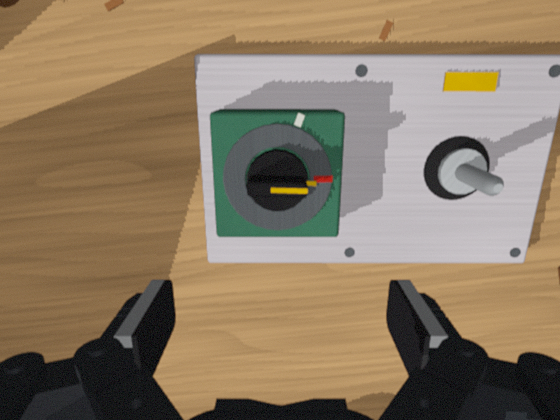

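Wrist view: the knob is at ~(277,178). The pointer and bar point right, with the yellow stripe at ~(290,190) and the tip at ~(312,183). The red mark is at ~(324,180), the white line at ~(300,120), and the spindle tip at ~(495,186). Now I get angles from the depth points.

```bash
cat >> h.py <<'E'
def machine(n="w1",snapd=None,verbose=True):
    if snapd is None:
        f=np.load(f"pics/{n}.npz"); snapd=[f[k] for k in "pdKT"]
    p,d,K,T=snapd
    W=world(d,K,T); h,s,v=[a.astype(int) for a in cv2.split(cv2.cvtColor(p,cv2.COLOR_RGB2HSV))]
    z=W[...,2]; near=np.hypot(W[...,0]-.566,W[...,1]-.265)<.1
    big=lambda m:max(comps(m,3),key=lambda a:a.sum()) if comps(m,3) else None
    out={}
    g=big(near&(h>55)&(h<95)&(s>80)&(abs(z-.07)<.006))
    uv=np.argwhere(g)[:,::-1].astype(float)
    r=cv2.minAreaRect(ray(uv,K,T,.07).astype(np.float32)); out["ped"]=r
    c=np.array(r[0]); yaw=np.deg2rad(r[2]); yaw=(yaw+np.pi/4)%(np.pi/2)-np.pi/4; out["yaw"]=yaw
    out["axis"]=c
    masks=dict(red=near&((h<8)|(h>172))&(s>130)&(v>90),white=near&(s<60)&(v>120)&(abs(z-.07)<.006),yellow=near&(h>18)&(h<32)&(s>130)&(v>110))
    for k,m in masks.items():
        for cc in comps(m,4):
            zz=np.median(z[cc]); q=ray(np.argwhere(cc)[:,::-1].mean(0),K,T,zz)[0]-c
            a=yaw-np.arctan2(q[1],q[0]); out.setdefault(k,[]).append((int(cc.sum()),round(float(zz),4),round(float(np.hypot(*q)),4),round(float(a),3)))
    if verbose:
        for k,x in out.items(): print(k,x)
    return out
E
python3 - <<'E'
from h import *
m=machine()
f=np.load("pics/w1.npz"); p,d,K,T=[f[k] for k in "pdKT"]; W=world(d,K,T); z=W[...,2]
n=np.hypot(W[...,0]-.566,W[...,1]-.265)<.06
for lo,hi in [(.071,.08),(.08,.088),(.1,.12)]:
    c=n&(z>lo)&(z<hi); print(lo,c.sum(),W[c].mean(0).round(4),cv2.minAreaRect(W[c][:,:2].astype(np.float32)))
s=np.hypot(W[...,0]-.5445,W[...,1]-.0828)<.05
print("zhist",np.histogram(z[s],np.arange(.02,.12,.005))[0])
for c in comps(s&(z>.045-.003),10): print("sp",c.sum(),W[c].mean(0).round(4),z[c].max())
for lo,hi in [(.038,.047),(.085,.11),(.095,.11)]:
    c=s&(z>lo)&(z<hi)
    if c.sum()>3: print(lo,hi,c.sum(),W[c].mean(0).round(4),[np.round(q,4) for q in cv2.minEnclosingCircle(W[c][:,:2].astype(np.float32))])
E
```

```text
ped ((0.5670582056045532, 0.2660054862499237), (0.11728514730930328, 0.11777086555957794), 83.21459197998047)
yaw -0.11842771104057004
axis [0.56705821 0.26600549]
red [(116, 0.0763, 0.0421, 1.592)]
white [(8, 0.069, 0.0808, -0.789), (116, 0.0722, 0.0544, 0.363), (13, 0.0687, 0.0756, -0.903), (12, 0.0681, 0.0672, -1.086), (14, 0.0689, 0.0614, -1.307), (12, 0.0684, 0.0595, -1.587), (11, 0.0683, 0.0621, -1.863), (13, 0.069, 0.0687, -2.098), (5, 0.0679, 0.0742, 2.207), (12, 0.069, 0.0779, -2.275), (53, 0.0701, 0.0676, -2.659), (63, 0.0704, 0.0652, 2.731)]
yellow [(46, 0.0865, 0.0305, 1.652), (233, 0.1118, 0.0099, 1.78)]
0.071 8043 [0.5693 0.2652 0.0742] ((0.5660983324050903, 0.26606371998786926), (0.1165090873837471, 0.11495887488126755), 82.97714233398438)
0.08 1765 [0.5702 0.2649 0.0851] ((0.5658977627754211, 0.26595407724380493), (0.05513280630111694, 0.05492366850376129), 44.26394271850586)
0.1 1105 [0.5672 0.2659 0.11  ] ((0.5657846331596375, 0.26592910289764404), (0.04941597580909729, 0.014640722423791885), 81.48384094238281)
zhist [ 266 4886    0   74 1151   47   48   50   55   56   60   58   66   64
   71  157  172   25    0]
sp 1833 [0.5462 0.0867 0.0632] 0.1060006822434626
0.038 0.047 1214 [0.5465 0.0868 0.0425] [array([0.5437, 0.0826]), np.float64(0.0233)]
0.085 0.11 489 [0.5458 0.0862 0.0978] [array([0.5441, 0.0833]), np.float64(0.0093)]
0.095 0.11 354 [0.5453 0.0852 0.1007] [array([0.544 , 0.0831]), np.float64(0.0091)]
```

```bash
cat >> h.py <<'E'
AX=np.array([.5660,.2660]); SP=np.array([.5440,.0826]); YAW=-.1185
def turn(th0,th1,f=60):
    "pinch the knob bar standing at th0, turn it to th1, release, lift"
    y=YAW-th0
    while y<.0: y+=np.pi
    # pick the half-turn whose wrist range fits at both ends
    q=None
    for k in (0,np.pi,-np.pi):
        j=inverse_kinematics([*AX,.087],[np.pi,0,y+k])
        if j is not None and abs(j[5])<2.5 and abs(j[5]+th1-th0)<2.5: q=j; y+=k; break
    gripper_to(.045); movep([*AX,.16],[np.pi,0,y]); move_l([*AX,.087],feed=.1,max_force=25)
    gripper_to(0,f); print("open",observe()["opening"],"F",observe()["grasp_force"])
    j=np.array(observe()["q"]); n=max(2,int(abs(th1-th0)/.2))
    for t in np.linspace(0,th1-th0,n+1)[1:]:
        jj=j.copy(); jj[5]+=t; set_joints(jj)
    hold(.3); print("F",observe()["ft_force"].round(1),"tq",observe()["torque"].round(2),"open",observe()["opening"])
    gripper_to(.045); move_l([*AX,.18],feed=.15)
def look_knob(name):
    movep([AX[0]-.03,AX[1],.26],[np.pi,0,YAW]); hold(.3); s=snap("wrist")
    np.savez(f"pics/{name}.npz",**dict(zip("pdKT",s))); cv2.imwrite(f"pics/{name}.png",s[0][:,:,::-1]); o=machine(snapd=s,verbose=False)
    print({k:([t for t in v if t[0]>30 and t[2]<.06] if isinstance(v,list) else v) for k,v in o.items()})
    p,d,K,T=s; W=world(d,K,T); z=W[...,2]; n=np.hypot(*(W[...,:2]-AX).transpose(2,0,1))<.05
    c=n&(z>.1)&(z<.12); r=cv2.minAreaRect(W[c][:,:2].astype(np.float32)); print("bar",r)
    a=r[2] if r[1][0]>r[1][1] else r[2]+90
    print("bar theta mod pi",(YAW-np.deg2rad(a))%np.pi)
E
python3 - <<'E'
from h import *
turn(1.60,.35); look_knob("w2"); print(observe()["time_s"])
E
```

```text
open 0.0128771290666137 F 60.500850677490234
F [ 6.5  1.2 -3.8] tq [ 0.39 -0.92  0.11] open 0.012771143986630517
{'ped': ((0.565706729888916, 0.2661381661891937), (0.11738112568855286, 0.1160152480006218), 83.2124252319336), 'yaw': np.float64(-0.11846552792804932), 'axis': array([0.56570673, 0.26613817]), 'red': [(139, 0.0763, 0.0415, 1.557)], 'white': [(151, 0.0675, 0.0593, -0.083), (128, 0.0723, 0.0557, 0.354), (118, 0.0689, 0.0594, -3.137)], 'yellow': [(70, 0.0864, 0.0294, 0.351), (262, 0.1116, 0.0096, 0.365)]}
bar ((0.5656449198722839, 0.2661994397640228), (0.014033962972462177, 0.0500803105533123), 63.04869079589844)
bar theta mod pi 0.35188908333462443
13.05
```

View pics/w2.png

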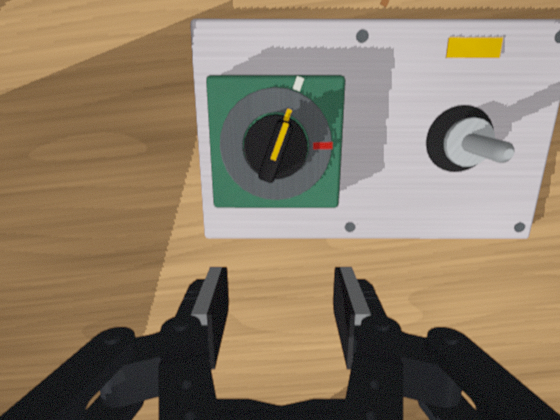

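Pointer is on the white line (0.352); the red mark reads 1.557. Now the cutter.

```bash
cat >> h.py <<'E'
SEAT=.051-.006*.352
SPEC=dict(cutter=(.028,.022),collar=(.023,.010),lock=(.020,.024))
def find(kind,s):
    p,d,K,T=s; W=world(d,K,T); z=W[...,2]; H,S,V=[a.astype(int) for a in cv2.split(cv2.cvtColor(p,cv2.COLOR_RGB2HSV))]
    r,h=SPEC[kind]
    reg=(z>h-.005)&(z<h+.005)&(W[...,0]>.25)&(W[...,0]<.8)&(np.hypot(*(W[...,:2]-SP).transpose(2,0,1))>.05)
    col=dict(cutter=((H<8)|(H>172))&(S>150),collar=(S<45),lock=(H>17)&(H<32)&(S>70))[kind]
    res=[]
    for c in comps(reg&col,20):
        pts=ray(np.argwhere(c)[:,::-1],K,T,h).astype(np.float32)
        (x,y),R=cv2.minEnclosingCircle(pts)
        if abs(R-r)<.004: res.append((round(float(x),4),round(float(y),4),round(float(R),4)))
    return res
def look(xy,yaw,kind,z=.26):
    "wrist picture with the wanted place near the middle of the view"
    u=np.array([np.cos(yaw),np.sin(yaw)]); movep([xy[0]+.05*u[0],xy[1]+.05*u[1],z],[np.pi,0,yaw]); hold(.25); s=snap("wrist")
    f=find(kind,s); print(kind,"seen",f); return f,s
def fetch(kind,xy,yaw,f=40,zg=.001,side=1):
    cands,s=look(xy,yaw,kind); 
    c=min(cands,key=lambda a:np.hypot(a[0]-xy[0],a[1]-xy[1])); c=np.array(c[:2]); print("grasp at",c,"moved",np.hypot(*(c-xy)))
    gripper_to(.085); y2=yaw+side*np.pi/2
    movep([*c,.12],[np.pi,0,y2]); print("hit",move_l([*c,zg],feed=.12,max_force=15))
    gripper_to(.0,20); print("squeeze",observe()["opening"]); gripper_to(.085)
    j=np.array(observe()["q"]); j[5]+=side*np.pi/2; set_joints(j)
    gripper_to(.0,f); o=observe(); print("grip",o["opening"],o["grasp_force"],o["tcp_rot"][2],o["eef_pos"])
    move_l([*c,.15],feed=.15); print("after lift",observe()["opening"])
def place(bottom,zg=.001,yaw=np.pi/2,sp=SP):
    movep([*sp,.14+zg],[np.pi,0,yaw]); hold(.2); o=observe(); print("over spindle",o["opening"],o["eef_pos"],"t",o["time_s"])
    if o["opening"]<.03: print("LOST"); return False
    a=move_l([*sp,max(.095,bottom+.004)+zg],feed=.06,max_force=12); print("past tip, hit",a,observe()["eef_pos"][2]-zg,observe()["ft_force"].round(1))
    if a: return False
    a=move_l([*sp,bottom-.004+zg],feed=.04,max_force=8); print("seat hit",a,"bottom",observe()["eef_pos"][2]-zg,"want",bottom)
    return True
def release(up=.19):
    w=observe(); gripper_to(.085); p=observe()["eef_pos"]; move_l([p[0],p[1],up],feed=.15)
E
sed -i 's/^AX=.*/AX=np.array([.5658,.2661]); SP=np.array([.5440,.0826]); YAW=-.1185/' h.py
python3 - <<'E'
from h import *
fetch("cutter",(.5,-.4127),np.pi/2)
print(observe()["time_s"])
if place(SEAT): release()
s=snap("wrist"); cv2.imwrite("pics/w3.png",s[0][:,:,::-1]); print(observe()["time_s"])
E
```

```text
cutter seen [(0.4982, -0.4129, 0.0283)]
grasp at [ 0.4982 -0.4129] moved 0.0018110770276275046
hit False
squeeze 0.05522797965404972
grip 0.054896880412780846 42.764201033860445 1.5710172622496514 [ 0.49845608 -0.41295507  0.00132714]
after lift 0.054821530477848796
22.5167
over spindle 0.055058108110819286 [0.5442594  0.08174692 0.14099285] t 24.525
past tip, hit False 0.09533503116342794 [-0.6  0.2 -2.8]
seat hit True bottom 0.049123800342522256 want 0.048887999999999994
28.0167
```

View pics/w3.png

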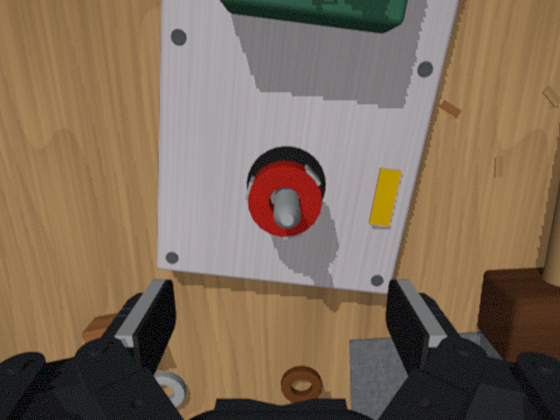

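Cutter sits on the flange (ring ~(285,198), spindle tip through the bore). Now both collars.

```bash
sed -i 's/def fetch(kind,xy,yaw,f=40,zg=.001,side=1):/def fetch(kind,xy,yaw,f=40,zg=.001,side=1,op=.066):/; s/    gripper_to(.085); y2=/    gripper_to(op); y2=/; s/\["opening"\]); gripper_to(.085)$/["opening"]); gripper_to(op)/; s/w=observe(); gripper_to(.085)/gripper_to(.07)/' h.py
python3 - <<'E'
from h import *
S=.0491+.022
ok=True
for i,(xy,yaw) in enumerate([((.571,-.3005),np.pi/2),((.412,-.156),1.17)]):
    fetch("collar",xy,yaw)
    ok=place(S+.010*i)
    if not ok: break
    release(); print("t",observe()["time_s"])
s=snap("wrist"); cv2.imwrite("pics/w4.png",s[0][:,:,::-1]); print(observe()["time_s"])
E
```

```text
collar seen [(0.4104, -0.1573, 0.0236), (0.5694, -0.3013, 0.0232), (0.6741, -0.4112, 0.0225)]
grasp at [ 0.5694 -0.3013] moved 0.0017888543819997837
hit False
squeeze 0.04412710808256835
grip 0.04360036307096533 40.38235483691096 1.5710640572422108 [ 0.56944824 -0.30135323  0.00126139]
after lift 0.04397665410835707
over spindle 0.04346669239384175 [0.54437408 0.08155309 0.14097981] t 37.725
past tip, hit False 0.09531968590734533 [-0.3  0.2 -1.4]
seat hit True bottom 0.07060746027454234 want 0.0711
t 40.5333
collar seen [(0.4101, -0.1562, 0.0233)]
grasp at [ 0.4101 -0.1562] moved 0.0019104973174542382
hit False
squeeze 0.04387500334709372
grip 0.04344026699268303 39.60410440340638 1.170651467102425 [ 0.41016244 -0.15622588  0.00155422]
after lift 0.04376890088826098
over spindle 0.04368039647215671 [0.54396073 0.08123437 0.1411997 ] t 49.4333
past tip, hit False 0.0953099778181895 [-0.5 -0.  -1.5]
seat hit True bottom 0.08037567320456693 want 0.08109999999999999
t 51.9917
52.0417
```

View pics/w4.png

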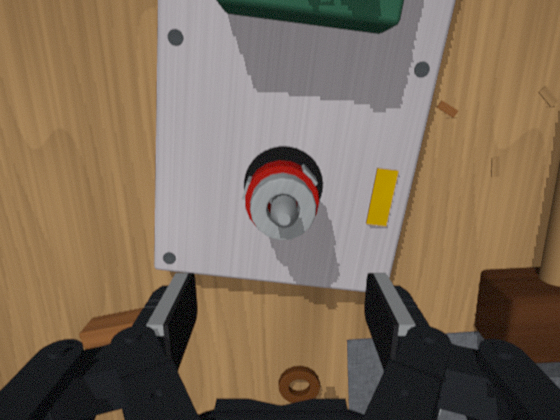

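Both collars are stacked flat (~(284,205)). Before the lock ring, I check that no third collar is hidden, using a wide wrist view.

```bash
python3 - <<'E'
from h import *
f,s=look((.5,-.36),np.pi/2,"collar",z=.36); p,d,K,T=s
cv2.imwrite("pics/w5.png",p[:,:,::-1]); print(find("lock",s),observe()["time_s"])
t=snap("top"); print("top collars",find("collar",t)); cv2.imwrite("pics/t5.png",t[0][:,:,::-1])
E
```

```text
collar seen [(0.6708, -0.4191, 0.0246)]
[(0.4347, -0.3016, 0.0201)] 53.925
top collars []
```

View pics/w5.png

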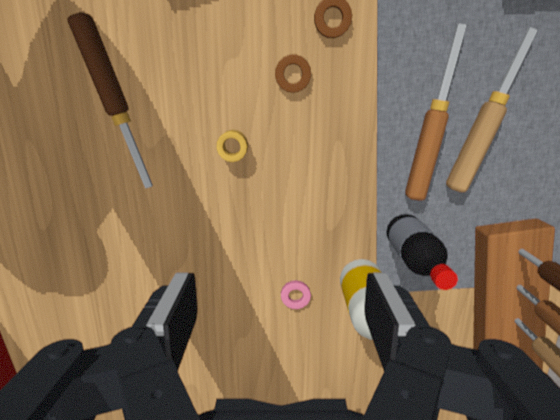

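Only the lock ring (231,146) is left among the parts. The "collar" hit was the oil bottle's base, so there are two collars.

```bash
python3 - <<'E'
from h import *
fetch("lock",(.4347,-.3016),np.pi/2,zg=.003)
if place(.0904,zg=.003):
    release(.2); look_knob("w6"); print(observe()["time_s"])
    s=snap("scene"); cr=s[0][100:240,260:440]; cv2.imwrite("pics/s6.png",cv2.resize(cr[:,:,::-1],(720,560),interpolation=cv2.INTER_CUBIC))
E
```

```text
lock seen [(0.4345, -0.3013, 0.0203)]
grasp at [ 0.4345 -0.3013] moved 0.0003605551275463592
hit False
squeeze 0.03847568209087925
grip 0.039006885083912646 40.35895795561373 1.5710361374858224 [ 0.43452585 -0.30129533  0.00313548]
after lift 0.03881005378423997
over spindle 0.03889417138495709 [0.54419353 0.08151391 0.14304847] t 62.9833
past tip, hit False 0.09535379180248689 [ 0.2  0.1 -1.2]
seat hit True bottom 0.08917548644075687 want 0.0904
{'ped': ((0.5655895471572876, 0.2662011384963989), (0.11734762042760849, 0.11601551622152328), 83.19589233398438), 'yaw': np.float64(-0.11875408143215926), 'axis': array([0.56558955, 0.26620114]), 'red': [(140, 0.0762, 0.0416, 1.557)], 'white': [(230, 0.0706, 0.0581, 0.292), (113, 0.0678, 0.0598, -3.18)], 'yellow': [(325, 0.1115, 0.014, 0.666)]}
bar ((0.56569904088974, 0.2661306858062744), (0.014196417294442654, 0.0499819777905941), 44.117042541503906)
bar theta mod pi 0.6823086782032464
67.5167
```

View pics/s6.png

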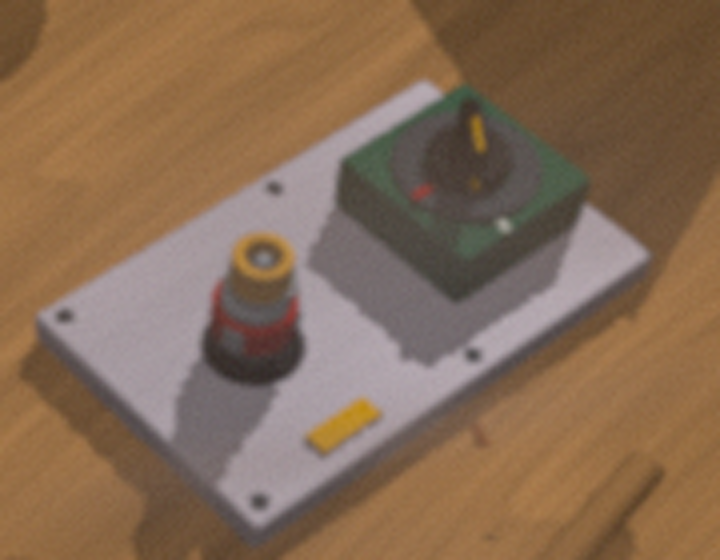

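The stack is complete: lock ring on the collars on the cutter, around crop (260,270). The pointer now reads 0.68, because pressing the stack down sank the spindle about 2 mm and turned the knob with it. Turning to the red mark next.

```bash
python3 - <<'E'
from h import *
turn(.682,1.557); look_knob("w7"); print(observe()["time_s"])
f=np.load("pics/w7.npz"); W=world(f["d"],f["K"],f["T"]); z=W[...,2]; n=np.hypot(*(W[...,:2]-SP).transpose(2,0,1))<.035
for lo,hi in [(.062,.067),(.08,.086),(.095,.115)]:
    c=n&(z>lo)&(z<hi); print(lo,c.sum(),np.median(z[c]) if c.any() else None,cv2.minEnclosingCircle(W[c][:,:2].astype(np.float32)) if c.any() else None)
E
```

```text
open 0.012967171323214828 F 62.04443693161011
F [ 0.   2.4 -0.3] tq [ 0.29  0.05 -0.  ] open 0.012861965835852909
{'ped': ((0.5658085942268372, 0.26616644859313965), (0.11722905933856964, 0.11677330732345581), 83.15442657470703), 'yaw': np.float64(-0.11947779545838833), 'axis': array([0.56580859, 0.26616645]), 'red': [(120, 0.0762, 0.0426, 1.56)], 'white': [(231, 0.0704, 0.0568, 0.219)], 'yellow': [(328, 0.1114, 0.013, 1.563)]}
bar ((0.5657225847244263, 0.266155481338501), (0.049778733402490616, 0.014326291158795357), 83.87971496582031)
bar theta mod pi 1.5591154518018657
75.8583
0.062 721 0.06449519567128148 ((0.5421460270881653, 0.08322583884000778), 0.0291897039860487)
0.08 653 0.08448109377587992 ((0.5428159832954407, 0.08614277094602585), 0.022811176255345345)
0.095 2195 0.10770743078094613 ((0.5442107319831848, 0.08173421025276184), 0.020398154854774475)
```

View pics/w7.png

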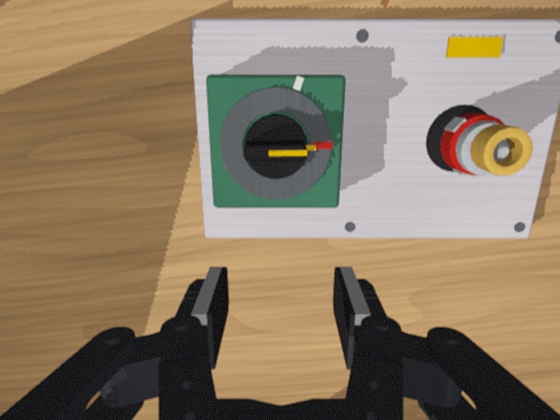

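The pointer (~(312,147)) meets the red mark (~(324,146)), 1.559 against 1.560. The stack top is at 0.1077 m; 0.1076 m was expected, so everything lies flat. Handing in.

```bash
python3 -c "
from plant import *
print(job_done())"
```

```text
the job is handed in; nothing more can be done
None
```

The job is handed in: the cutter, both steel collars and the brass lock ring lie flat on the spindle and the pointer stands at the red mark, though the knob had crept from the white line to about 0.68 rad by the time the last part was on.

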